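Seat the printing block and press the lock lever inside the press guard

ROBOT

A 6-joint arm with a two-finger parallel gripper is mounted at the origin on the work surface. World frame = base frame: x ahead of the robot, y to its left, z up, the work surface at z = 0. Lengths are in m, angles in degrees, forces in N, time in s.
With the tool pointing down it reaches from about 0.3 to 0.75 m from the base axis. Payload 8.5 kg.
Tool frame: the origin (TCP) lies midway between the tips of the shut fingers; the grasp point (between the pads) lies 19 mm behind it (env.hold_point_z is the distance from the TCP to the grasp point, in m); z points along the fingers, y is the line along which they close (so a half turn about z gives the same grasp; the last joint's range is limited). The gripper opens to 85 mm and grips with 20 to 120 N. Pads are 22 mm wide; open, the fingers measure 114 mm over their backs; the gripper's body (76 mm by 85 mm) begins 54 mm behind the grasp point. The pads swing forward as they close: fully open they stand 13 mm farther back than shut.
Start: joints at [63.524, 21.807, 74.336, -0, 83.858, -12.336], TCP at [0.134, 0.533, 0.231] pointing down, gripper open.
Joint ranges: [-178.18, 178.18], [-50.72, 133.34], [12.68, 142.11], [-81.47, 261.47], [9.98, 163.14], [-165.26, 165.26]. Speed limits (degrees/s): [136.94, 136.94, 180, 180, 180, 180].

INTERFACE

Orientations are given as a 3x3 rotation matrix whose columns are the frame's x, y, z axes.
In Python, from rig import observe, get_image, camera_info, env gives the robot as it stands.
- The arm moves only by the tool drive_tool, never from a script. Its arguments are lists of equal length, an entry for each row: "offset": the shift along the tool's x, y, z in units of 40 mm (1.0 is 40 mm), a list of three; "turn": the turn, a rotation vector about the tool's x, y, z in units of 6 degrees (1.0 is 6 degrees), a list of three; "hand": the opening, from 0 (shut) to 1 (fully open). A call has exactly 10 rows; each row shifts and turns the commanded pose from where the row before left it, along the tool's axes as they then stand; what a row does not reach is not made up. A row lasts 1/8 s, in which the tool goes at most 62.5 mm and 10.7 degrees, less where a joint would pass 70% of its speed; a pose out of reach is approached as far as the arm can. A call is refused whole if a number of a shift passes 1 or a number of a turn 1, either way. A call with a gripper value outside its range is refused whole. The fingers move at their own pace and stop on an object; "newtons" is the grip in N (left out, the last holds). Time passes only in rows, so rows that do not move let the fingers close, or fill a call up. It gives the time, the measured TCP pose, the force, the opening and the grip force at its end, in the units of the state.
- observe(): the state, without advancing time (a new reading comes with each control period).
- get_image(name): name is "side" or "top"; returns the picture (384x512x3 uint8, blue, green, red); there is no depth.
- camera_info(name): a dict with "fx", "fy", "cx", "cy" (pixels), "world_to_cam" (4x4, takes a point from world to camera coordinates). Camera axes: x right, y down, z forward; pixel columns grow to the right and rows downward; lengths in m; the calibration is good to about 2 mm. A picture is of the moment at which its call begins. camera_info takes no time and is no camera call.
- env.close_job(): hands the job in; it is judged then, once.
The state is a dict: "time_s": time; "q": joint angles; "qvel": joint speeds; "joint_efforts": joint torques, N m; "position": TCP position; "tool_rot": TCP orientation; "ft_force": force on the tool from outside, world axes, zero at the start; "wrist_torque": the same for the moment, N m; "grip_width": finger opening in m; "gripper_force": force on a finger pad.
Only numpy, scipy, OpenCV 4.12 (cv2) and the standard library are available. Lean on these libraries where they do the work, as an engineer would, in place of code of your own. Each camera call takes 0.05 s, during which the arm holds its last target. There are 200 camera calls.

TASK

Lock up the printing block on the little proofing press: push the wooden block along between its guide rails until it sits flush against the stop bar, then reach down through the window in the guard and press the lever with the flat paddle end all the way down, so that it stays down. Do not touch the guard, do not lift the block, and leave the ball-ended lever and everything else on the press and table where it is; finish clear of everything.

Things in the scene. Friction and masses are not known exactly. Their poses are not given: they have to be found in the camera images.
- press: Steel proofing press, fixed to the table. Origin on the table top near the middle of its base; z up, x from the block end to the roller, away from the robot give or take its yaw. Bed plate x -210 to 200, y -170 to 170 mm, top 30 mm above the origin. On it two guide rails along x at y -50 and 50 mm, each 12 mm wide and high, 88 mm clear between them, x -190 to -30 mm.
- stop (a point): On the press: middle of the stop bar's face that the block comes to rest against, at bed level (press x = -30, y = 0, z = 30 mm). The bar is 100 mm long, 18 mm high, across the far ends of the rails.
- roller (a point): Middle of the press roller, 66 mm in diameter (press x 165, z 69 mm), between two cheeks 115 mm tall; above the cheeks, at press y -150 and 150 mm, two screws rise to 170 mm above the table.
- guard: Grey sheet-metal cover on the press, not to be touched. Origin and axes as press. Outside x -18 to 130, y -105 to 105 mm, flat top 105 mm above the table, 3 mm sheet, front wall at x = -18 mm and side walls reaching down to the bed. Two windows in the top, a 20 mm wide bar between them; one lever under each, and which lever is under which window changes.
- window_left (a point): Centre of the guard's window on the +y side, in the guard's top face (press x 38, y 50, z 105 mm). The opening is 83 mm along press x and 80 mm along press y.
- window_right (a point): Centre of the guard's window on the -y side, in the guard's top face (press x 38, y -50, z 105 mm). The same size.
- block: Wooden printing block 70 (x) x 80 (y) x 24 (z) mm, 0.17 to 0.35 kg, loose on the press bed between the rails, 4 mm play each side. Origin: centre of its underside. Starts 30 to 75 mm short of the stop; against the stop its origin is at x = -65, y = 0, z = 30 mm in the frame of press. A push of 1 to 5 N slides it.
- paddle_lever (a joint): Angle of the lever with the flat paddle end: 0 = fully up, 0.5 rad = fully down on its stop. It starts between 0 and 0.08. Stiff with friction: it takes about 4 N (more if moved fast) at the paddle to move it down and it stays where it is left, with no spring.
- paddle_pad (a point): Centre of the paddle's upper face, where to press. The paddle is a steel plate 30 (press x) x 40 (press y) x 6 mm, near the middle of its window (press x about 40 mm), 88 mm above the table when up, 58 mm when down. The lever's hinge is at press x 100, z 70 mm, 60 mm from the paddle; the paddle slopes 0.25 rad, and goes practically straight down.
- ball_lever (a joint): Angle of the other lever, with a round ball end, under the other window; same values. It starts between 0 and 0.08. Leave it alone.
- ball_end (a point): Centre of the 22 mm ball on the end of the ball lever.
- ink_jar: small closed jar, 40 mm diameter, 45 mm tall, standing on the press bed beside a guide rail; origin under its centre. Leave it alone.
- weight: brass knob-topped weight, 36 mm diameter, 38 mm tall, standing on the press bed beside the other guide rail; origin under its centre. Leave it alone.
- brayer: hand ink roller, about 190 mm long, 32 mm tall, lying on the table; origin under the middle of its 90 mm long rubber roll, handle towards its -x. Leave it alone.
- bowl: white plastic mixing bowl, 130 mm diameter, 75 mm tall, on the table; origin under its centre. Leave it alone.
- palette_knife: flat palette knife about 250 mm long lying on the table, under 30 mm tall; origin under it, length along its x. Leave it alone.
- clamp: small steel C-clamp lying on the table, about 57 x 140 mm, 14 mm tall; origin under the middle of its back. Leave it alone.

How it is judged (in metres and radians):
On the way, in this order (a step that is already met when the one before it is completed fails the run):
1. the block is flush against the stop bar (x of block in the frame of press above -0.069 m and angle between the x axis of block and the x axis of press, either way round below 0.06 rad and z of block in the frame of press between 0.026 and 0.034 m and y of block in the frame of press between -0.008 and 0.008 m), for 0.2 s.
2. the paddle lever is pressed right down (all of step 1 and value of joint paddle_lever above 0.43 rad), for 0.2 s.
At the end, for the whole second after the job is handed in: The block lies flat on the bed between its rails, within 4 mm of the stop bar and square to it within 0.06 rad, at rest; the paddle lever stays down past 0.43 of its 0.5 rad; the ball lever is still up (below 0.14 rad) (all of step 2 and value of joint ball_lever below 0.14 rad and linear speed of block below 0.01 m/s); the robot touches nothing.
It fails at once if the robot touches the guard (contact force between any of the arm, the fingers and guard above 0.5 N).
It fails at once if the block is lifted or tipped out of its guide (z of block in the frame of press above 0.04 m or angle between block's own z axis and vertical above 0.2 rad).
It fails at once if the ball lever is pressed (value of joint ball_lever above 0.14 rad).
It fails at once if something else is moved, lifted or knocked over (distance of any of ink_jar, weight, brayer, bowl, palette_knife, clamp from where it was at the start of the episode above 0.025 m).
It also fails if it takes over 45 s, if anything falls off the work surface, if the arm or the gripper's body presses on something with over 40 N, if the wrist force passes 120 N, or if a joint passes its speed limit or range.

## Working session

There is one attempt and no reset: what is moved stays moved. The work goes in short steps, Python scripts to look and compute and a tool call to move; the robot and the scene stay as the last step left them, time stands still between calls to the robot, and variables do not carry over. Pictures are saved under pics/ and viewed, at most 10 in all, crops included, and the job is handed in when it is done.

Besides the shell and the picture viewer there is one more tool, called after "Emit:" as name(argument=value, ...) on one line, values as JSON. drive_tool: Moves the arm, as the interface text tells. Its arguments: {"type":"object","properties":{"offset":{"type":"array"},"turn":{"type":"array"},"hand":{"type":"array"},"newtons":{"type":"number"}},"required":["offset","turn","hand"]}

```bash
mkdir -p pics; python3 - <<'E'
from rig import *
import cv2
for n in("side","top"):
    cv2.imwrite(f"pics/{n}0.png",cv2.resize(get_image(n),(800,600),interpolation=cv2.INTER_CUBIC))
    c=camera_info(n);print(n,c)
s=observe();print(s)
E
```

```text
side {'fx': 457.6798435526847, 'fy': 457.6798435526847, 'cx': 257.1261138680856, 'cy': 191.19431803231916, 'world_to_cam': array([[ 0.97353496, -0.22851488,  0.00326138, -0.58920779],
       [-0.15408337, -0.66684237, -0.72909504,  0.1835488 ],
       [ 0.16878389,  0.70929698, -0.6844047 ,  1.38700764],
       [ 0.        ,  0.        ,  0.        ,  1.        ]])}
top {'fx': 443.4313626999819, 'fy': 443.4313626999819, 'cx': 246.27516036581636, 'cy': 193.7990806978822, 'world_to_cam': array([[ 0.02683632, -0.99954394,  0.01384662, -0.01910673],
       [-0.98521417, -0.02879122, -0.16889079,  0.59046323],
       [ 0.16921243, -0.00910948, -0.9855375 ,  1.20728047],
       [ 0.        ,  0.        ,  0.        ,  1.        ]])}
{'time_s': 0.1, 'q': array([ 6.35248714e+01,  2.18385549e+01,  7.43780735e+01,  1.10083159e-03,
        8.38589452e+01, -1.23356740e+01]), 'qvel': array([ 0.00065461, -0.07271917, -0.13270319, -0.03459109,  0.03892444,
        0.00877808]), 'joint_efforts': array([ 4.08395354e-03, -4.49215901e+01, -2.31656384e+01, -2.04346857e-04,
        3.68305191e-03,  3.97767212e-05]), 'position': array([0.13423595, 0.53310524, 0.23077393]), 'tool_rot': array([[-9.69703433e-01,  2.44284438e-01, -6.05126266e-04],
       [ 2.44285003e-01,  9.69702771e-01, -1.17216615e-03],
       [ 3.00450667e-04, -1.28447681e-03, -9.99999130e-01]]), 'ft_force': array([-0.92080756,  0.64959589, -0.26697505]), 'wrist_torque': array([ 0.03595504,  0.05516366, -0.01752832]), 'gripper_force': 0.0, 'grip_width': 0.08574063757330834}
```

View pics/top0.png

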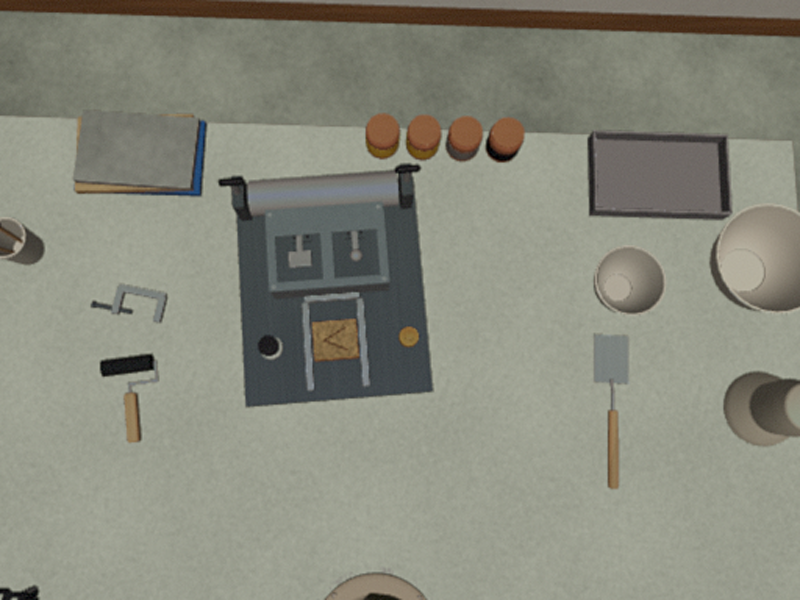

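View pics/side0.png

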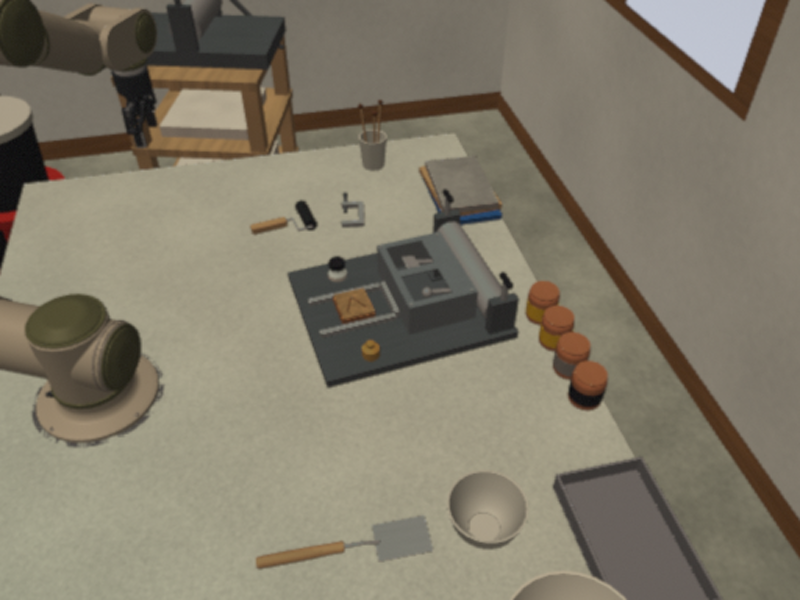

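The top view shows the paddle lever in the left (+y) window at (300,255) and the ball lever in the right one at (355,250). The block is at (335,340), the black-lidded jar at (268,346) and the brass weight at (409,337). I'll enlarge both views to measure.

```bash
python3 - <<'E'
from rig import *
import cv2
for n,(x,y,w,h) in dict(side=(180,120,156,128),top=(145,100,140,164)).items():
    s={'side':4.6,'top':3.65}[n]
    im=get_image(n)
    M=np.float32([[s,0,-s*x],[0,s,-s*y]]) if 0 else None
    cv2.imwrite(f"pics/{n}1.png",cv2.resize(im[y:y+h,x:x+w],None,fx=s,fy=s,interpolation=cv2.INTER_CUBIC))
E
```

```text
(no output)
```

View pics/top1.png

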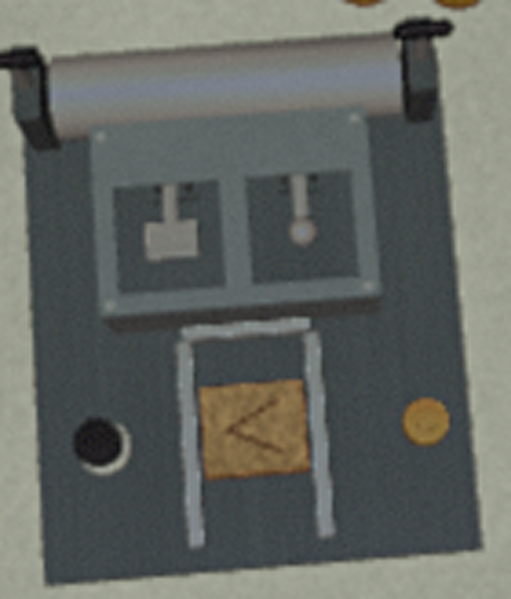

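View pics/side1.png

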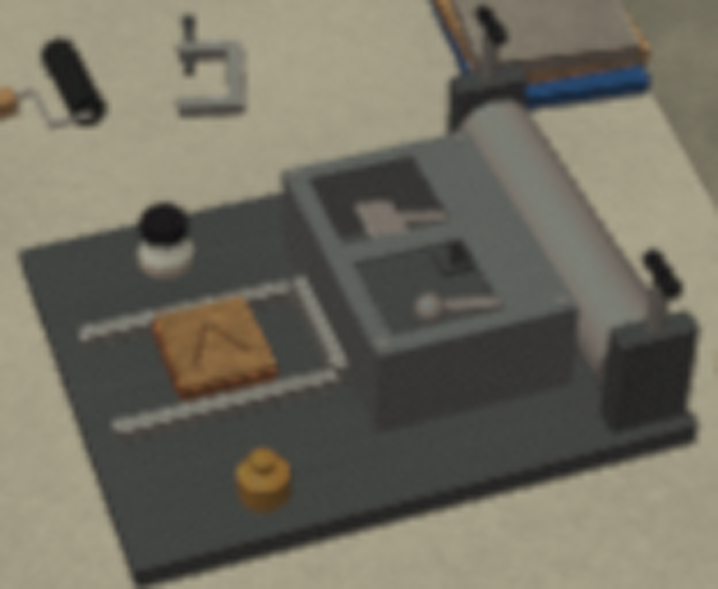

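```bash
cat > h.py <<'E'
import numpy as np
from rig import *
from scipy.optimize import least_squares
C={n:camera_info(n) for n in("side","top")}
def proj(n,p):
    c=C[n];q=np.atleast_2d(p)@c["world_to_cam"][:3,:3].T+c["world_to_cam"][:3,3]
    return np.c_[c["fx"]*q[:,0]/q[:,2]+c["cx"],c["fy"]*q[:,1]/q[:,2]+c["cy"]]
def orig(n,uv):
    s,o={"side":(4.6,(180,120)),"top":(3.65,(145,100))}[n]
    return (np.array(uv)+.5)/s-.5+o
def W(v,p):
    c,s=np.cos(v[2]),np.sin(v[2]);p=np.atleast_2d(p)
    return np.c_[v[0]+c*p[:,0]-s*p[:,1],v[1]+s*p[:,0]+c*p[:,1],p[:,2]]
E
cat > fit.py <<'E'
from h import *
T={(-210,170,30):(46,584),(-210,-170,30):(482,548),(-18,105,105):(103,313),(-18,-105,105):(380,297),(130,105,105):(92,133),(130,-105,105):(365,110),
(79.5,90,105):(113,187),(79.5,10,105):(219,180),(-3.5,10,105):(226,288),(-3.5,90,105):(119,293),(79.5,-10,105):(246,177),(79.5,-90,105):(350,170),(-3.5,-90,105):(359,275),(-3.5,-10,105):(253,283),(-190,50,42):(197,546),(-190,-50,42):(325,534)}
S={(-210,170,30):(21,254),(-210,-170,30):(136,575),(200,-170,30):(694,432),(-18,105,105):(284,176),(-18,-105,105):(378,351),(130,-105,105):(575,303),(-3.5,90,105):(312,184),(79.5,10,105):(447,222),(-3.5,10,105):(347,241),(79.5,90,105):(412,157),(-3.5,-10,105):(357,264),(-3.5,-90,105):(391,333),(79.5,-10,105):(464,240),(79.5,-90,105):(500,305)}
def res(v,ns=("top","side")):
    return np.concatenate([(proj(n,W(v,np.array(list(D))/1e3)+[0,0,v[3]])-orig(n,list(D.values()))).ravel() for n,D in(("top",T),("side",S)) if n in ns])
for ns in(("top",),("side",),("top","side")):
    r=least_squares(res,[.6,.1,.08,0],loss="soft_l1",args=(ns,));print(ns,r.x.round(4),np.sqrt(np.mean(r.fun**2)))
v=r.x;np.save("press.npy",v)
print(r.fun.reshape(-1,2).round(1).tolist())
def tri(t,s): return least_squares(lambda p:np.r_[proj("top",p)[0]-orig("top",t),proj("side",p)[0]-orig("side",s)],[.6,.1,.05])
def P(p): 
    c,s=np.cos(v[2]),np.sin(v[2]);d=p-np.r_[v[:2],0];return (np.r_[c*d[0]+s*d[1],-s*d[0]+c*d[1],d[2]]*1e3).round(1)
for k,t,s in(("paddle",(171,240),(385,217)),("ball",(302,232),(428,305)),("blk far left",(201,389),(237,297)),("blk far right",(304,379),(276,372)),("blk near left",(207,479),(153,318)),("jar lid",(97,442),(164,220)),("weight",(426,421),(263,462))):
    r=tri(t,s);print(k,r.x.round(4),P(r.x),r.cost.round(2))
E
python3 fit.py
```

```text
('top',) [ 0.6277  0.0981  0.1073 -0.0102] 0.5177714231143584
('side',) [ 0.6283  0.1135  0.1095 -0.016 ] 0.850639775699023
('top', 'side') [ 0.6258  0.0978  0.1073 -0.0025] 0.7857252431015878
[[-0.8, 0.3], [0.2, 0.5], [-0.8, 0.9], [0.2, -0.6], [-0.6, -2.1], [0.0, -1.3], [0.0, 0.3], [-0.0, 0.1], [0.0, -0.1], [0.0, 0.7], [-0.2, 0.4], [0.2, 0.2], [0.1, 0.7], [-0.1, 0.7], [-0.3, -0.0], [0.3, 0.4], [-0.1, -1.0], [0.0, -0.5], [2.0, -1.6], [-0.0, -0.9], [0.5, 1.4], [1.5, 1.2], [-0.7, -0.9], [1.4, 0.1], [-0.6, 1.3], [0.5, -0.1], [-0.7, 0.1], [0.4, 1.1], [-0.1, -0.1], [1.3, 1.3]]
paddle [0.6611 0.1522 0.0857] [40.9 50.3 85.7] 0.08
ball [0.6693 0.0528 0.0856] [ 38.4 -49.5  85.6] 0.02
blk far left [0.5488 0.1276 0.0524] [-73.4  37.8  52.4] 0.84
blk far right [0.5603 0.0486 0.0483] [-70.4 -41.9  48.3] 0.36
blk near left [0.4822 0.1199 0.0513] [-140.4   37.4   51.3] 0.0
jar lid [0.5056 0.2021 0.0717] [-108.3  116.6   71.7] 0.01
weight [ 0.5302 -0.0461  0.0607] [-110.4 -132.9   60.7] 0.0
```

Press pose: (0.626, 0.098), yaw 6.15°. The paddle is in the left window, and the block's centre is about 42 mm short of the stop. I'll square the tool up and travel above the block's near end.

Emit:
drive_tool(offset=[[0, 0, 0], [0, 0, 0], [0, 0, 0], [0, 0, 0], [-0.53, -0.93, 0], [-0.53, -0.93, 0], [-0.53, -0.93, 0], [-0.53, -0.93, 0], [-0.53, -0.93, 0], [-0.53, -0.93, 0]], turn=[[0, 0, -0.85], [0, 0, -0.85], [0, 0, -0.85], [0, 0, -0.84], [0, 0, 0], [0, 0, 0], [0, 0, 0], [0, 0, 0], [0, 0, 0], [0, 0, 0]], hand=[0.4, 0.4, 0.4, 0.4, 0.4, 0.4, 0.4, 0.4, 0.4, 0.4])

```text
time_s: 1.45
position: [0.2855, 0.324, 0.2313]
tool_rot: [[-0.994, -0.108, 0.0], [-0.108, 0.994, 0.0], [-0.0, 0.0, -1.0]]
ft_force: [-0.2, 0.8, 0.5]
grip_width: 0.034
gripper_force: 0.0
```

Emit:
drive_tool(offset=[[-0.53, -0.93, 0], [-0.53, -0.93, 0], [-0.53, -0.93, 0], [-0.53, -0.93, 0], [-0.53, -0.93, 0], [-0.53, -0.93, 0], [-0.53, -0.93, 0], [0, 0, 0], [0, 0, 0], [0, 0, 0]], turn=[[0, 0, 0], [0, 0, 0], [0, 0, 0], [0, 0, 0], [0, 0, 0], [0, 0, 0], [0, 0, 0], [0, 0, 0], [0, 0, 0], [0, 0, 0]], hand=[0.4, 0.4, 0.4, 0.4, 0.4, 0.4, 0.4, 0.4, 0.4, 0.4])

```text
time_s: 2.7
position: [0.46, 0.0831, 0.2314]
tool_rot: [[-0.994, -0.109, -0.0], [-0.109, 0.994, 0.0], [0.0, 0.0, -1.0]]
ft_force: [-0.7, -0.3, -0.2]
grip_width: 0.0341
gripper_force: 0.0
```

```bash
cat > st.py <<'E'
from h import *
import sys
# press-frame TCP, plus offsets (tool units) to a press-frame target in mm
v=np.load("press.npy");s=observe();p=s["position"];c,k=np.cos(v[2]),np.sin(v[2]);d=p-np.r_[v[:2],0]
print("t",s["time_s"],"press mm",(np.r_[c*d[0]+k*d[1],-k*d[0]+c*d[1],d[2]]*1e3).round(1),"f",s["ft_force"].round(1),"w",s["grip_width"].round(3))
R=s["tool_rot"];G=np.array([[-c,-k,0],[-k,c,0],[0,0,-1.]]).T
from scipy.spatial.transform import Rotation as Q
print("turn needed",(Q.from_matrix(R.T@G).as_rotvec(degrees=True)/6).round(3))
if len(sys.argv)>3:
    g=W(v,np.array([float(a) for a in sys.argv[1:4]])/1e3)[0];print("offset",(R.T@(g-p)/.04).round(2))
E
python3 st.py -165 0 36
```

```text
Traceback (most recent call last):
  File "st.py", line 5, in <module>
    print("t",s["time_s"],"press mm",(np.r_[c*d[0]+k*d[1],-k*d[0]+c*d[1],d[2]]*1e3).round(1),"f",s["ft_force"].round(1),"w",s["grip_width"].round(3))
                                                                                                                            ^^^^^^^^^^^^^^^^^^^^^
AttributeError: 'float' object has no attribute 'round'
```

Emit:
drive_tool(offset=[[0, -0.08, 0.9], [0, 0, 0.9], [0, 0, 0.9], [0, 0, 0.7], [0, 0, 0.5], [0, 0, 0.3], [0, 0, 0.1], [0, 0, 0], [0, 0, 0], [0, 0, 0]], turn=[[0, 0, 0], [0, 0, 0], [0, 0, 0], [0, 0, 0], [0, 0, 0], [0, 0, 0], [0, 0, 0], [0, 0, 0], [0, 0, 0], [0, 0, 0]], hand=[0.4, 0.4, 0.4, 0.4, 0.4, 0.4, 0.4, 0.4, 0.4, 0.4])

```text
time_s: 3.95
position: [0.4611, 0.0791, 0.0597]
tool_rot: [[-0.994, -0.108, 0.001], [-0.108, 0.994, -0.0], [-0.001, -0.0, -1.0]]
ft_force: [0.3, -0.3, -0.4]
grip_width: 0.0341
gripper_force: 0.0
```

```bash
sed -i 's/s\["grip_width"\].round(3)/s["grip_width"]/' st.py; python3 st.py -130 0 40; python3 - <<'E'
from rig import *
import cv2
a=cv2.resize(get_image("top")[170:270,180:260],None,fx=5,fy=5,interpolation=cv2.INTER_CUBIC)
b=cv2.resize(get_image("side")[160:240,170:245],None,fx=5,fy=5,interpolation=cv2.INTER_CUBIC)
b=cv2.copyMakeBorder(b,0,100,0,0,0)
cv2.imwrite("pics/c2.png",cv2.hconcat([a,b]))
E
```

```text
t 3.95 press mm [-165.7   -1.    59.7] f [ 0.3 -0.3 -0.4] w 0.03407485449919416
turn needed [-0.002  0.009  0.008]
offset [-0.89  0.02  0.49]
```

View pics/c2.png

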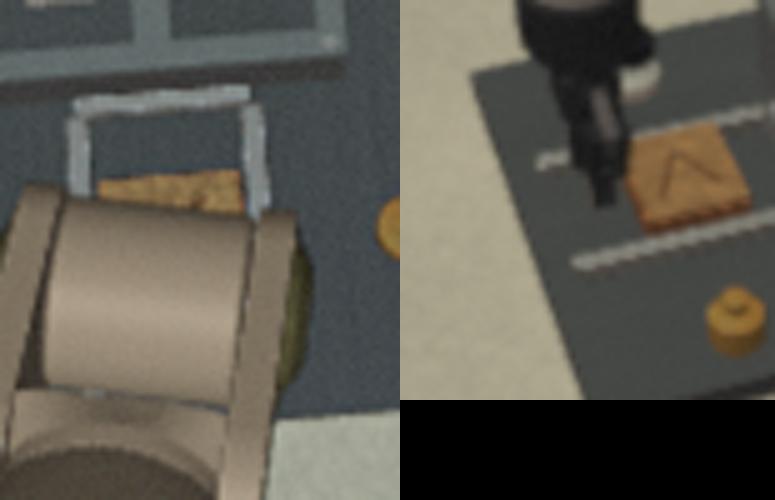

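The view shows the fingers between the rails, just behind the block (near edge at about (630,190) in the right half). I'll lower the last 21 mm and push.

Emit:
drive_tool(offset=[[0, 0, 0.3], [0, 0, 0.24], [0, 0, 0], [-0.16, 0, 0], [-0.16, 0, 0], [-0.16, 0, 0], [-0.16, 0, 0], [-0.16, 0, 0], [-0.16, 0, 0], [-0.16, 0, 0]], turn=[[0, 0, 0], [0, 0, 0], [0, 0, 0], [0, 0, 0], [0, 0, 0], [0, 0, 0], [0, 0, 0], [0, 0, 0], [0, 0, 0], [0, 0, 0]], hand=[0.4, 0.4, 0.4, 0.4, 0.4, 0.4, 0.4, 0.4, 0.4, 0.4])

```text
time_s: 5.3
position: [0.5059, 0.084, 0.0377]
tool_rot: [[-0.994, -0.108, -0.0], [-0.108, 0.994, -0.0], [0.0, 0.0, -1.0]]
ft_force: [-1.8, -0.3, 1.2]
grip_width: 0.0345
gripper_force: 0.9
```

```bash
python3 st.py -111 0 38
```

```text
t 5.3 press mm [-120.7   -0.9   37.7] f [-1.8 -0.3  1.2] w 0.03446626210728385
turn needed [ 0.    -0.001  0.008]
offset [-0.24  0.02 -0.01]
```

Pushing at about 1.8 N. I'll creep up to the stop.

Emit:
drive_tool(offset=[[-0.05, 0, 0], [-0.05, 0, 0], [-0.05, 0, 0], [-0.05, 0, 0], [-0.03, 0, 0], [-0.02, 0, 0], [0, 0, 0], [0, 0, 0], [0, 0, 0], [0, 0, 0]], turn=[[0, 0, 0], [0, 0, 0], [0, 0, 0], [0, 0, 0], [0, 0, 0], [0, 0, 0], [0, 0, 0], [0, 0, 0], [0, 0, 0], [0, 0, 0]], hand=[0.4, 0.4, 0.4, 0.4, 0.4, 0.4, 0.4, 0.4, 0.4, 0.4])

```text
time_s: 6.55
position: [0.5129, 0.0848, 0.0376]
tool_rot: [[-0.994, -0.108, -0.006], [-0.108, 0.994, -0.001], [0.006, -0.0, -1.0]]
ft_force: [-11.6, -4.0, 7.2]
grip_width: 0.0338
gripper_force: 6.0
```

```bash
python3 st.py -111 0 38
```

```text
t 6.55 press mm [-113.7   -0.8   37.6] f [-11.6  -4.    7.2] w 0.033803777924752955
turn needed [-0.    -0.058  0.013]
offset [-0.07  0.02 -0.01]
```

The force rose to about 12 N, so the block is on the stop. I'll back off, rise, shut the fingers and check.

Emit:
drive_tool(offset=[[0.2, 0, 0], [0.5, 0, 0], [0.3, 0, 0], [0, 0, -0.6], [0, 0, -0.9], [0, 0, -0.9], [0, 0, -0.9], [0.5, 0.5, -0.7], [0.8, 0, 0], [0, 0, 0]], turn=[[0, 0, 0], [0, 0, 0], [0, 0, 0], [0, 0, 0], [0, 0, 0], [0, 0, 0], [0, 0, 0], [0, 0, 0], [0, 0, 0], [0, 0, 0]], hand=[0.4, 0.4, 0.4, 0.4, 0.4, 0, 0, 0, 0, 0])

```text
time_s: 7.8
position: [0.4205, 0.0952, 0.1982]
tool_rot: [[-0.994, -0.108, 0.001], [-0.108, 0.994, 0.0], [-0.001, -0.0, -1.0]]
ft_force: [0.6, -0.8, -0.0]
grip_width: 0.0002
gripper_force: 0.0
```

```bash
python3 st.py 40 50 150; python3 - <<'E'
from rig import *
import cv2
a=cv2.resize(get_image("top")[120:230,170:270],None,fx=4,fy=4,interpolation=cv2.INTER_CUBIC)
b=cv2.resize(get_image("side")[150:230,190:280],None,fx=4.4,fy=4.4,interpolation=cv2.INTER_CUBIC)
b=cv2.copyMakeBorder(b,0,440-b.shape[0],0,0,0)
cv2.imwrite("pics/c3.png",cv2.hconcat([a,b]))
E
```

```text
t 7.8 press mm [-204.4   19.4  198.2] f [ 0.6 -0.8 -0. ] w 0.00018678005677207887
turn needed [-0.001  0.01   0.012]
offset [-6.11  0.76  1.21]
```

View pics/c3.png

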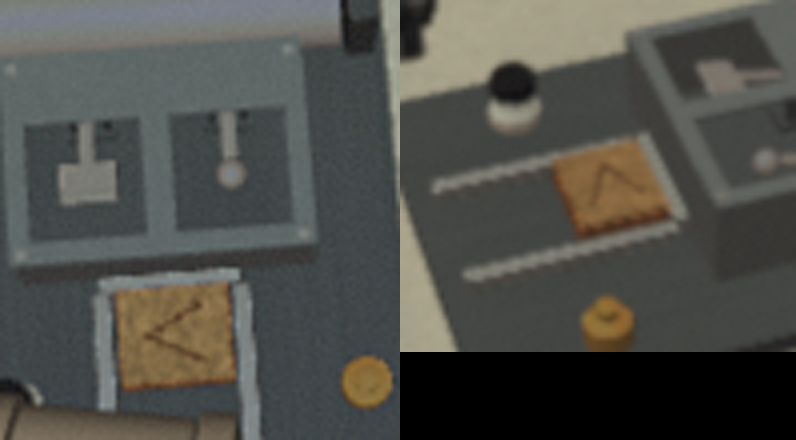

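The block is flush and square against the stop bar (contact line at about (175,285)). Now I'll go over the paddle, still high.

Emit:
drive_tool(offset=[[-0.7, 0.1, 0], [-0.9, 0.1, 0], [-0.9, 0.1, 0], [-0.9, 0.1, 0], [-0.9, 0.1, 0], [-0.9, 0.1, 0], [-0.6, 0.1, 0], [-0.31, 0.06, 0], [0, 0, 0], [0, 0, 0]], turn=[[0, 0, 0], [0, 0, 0], [0, 0, 0], [0, 0, 0], [0, 0, 0], [0, 0, 0], [0, 0, 0], [0, 0, 0], [0, 0, 0], [0, 0, 0]], hand=[0, 0, 0, 0, 0, 0, 0, 0, 0, 0])

```text
time_s: 9.15
position: [0.6614, 0.1515, 0.1973]
tool_rot: [[-0.994, -0.108, -0.001], [-0.108, 0.994, -0.0], [0.001, 0.0, -1.0]]
ft_force: [0.2, 0.3, 0.2]
grip_width: -0.0001
gripper_force: 0.0
```

Emit:
drive_tool(offset=[[0, 0, 0.3], [0, 0, 0.5], [0, 0, 0.5], [0, 0, 0.35], [0, 0, 0.1], [0, 0, 0], [0, 0, 0], [0, 0, 0], [0, 0, 0], [0, 0, 0]], turn=[[0, 0, 0], [0, 0, 0], [0, 0, 0], [0, 0, 0], [0, 0, 0], [0, 0, 0], [0, 0, 0], [0, 0, 0], [0, 0, 0], [0, 0, 0]], hand=[0, 0, 0, 0, 0, 0, 0, 0, 0, 0])

```text
time_s: 10.4
position: [0.6615, 0.1516, 0.1278]
tool_rot: [[-0.994, -0.108, 0.0], [-0.108, 0.994, 0.0], [-0.0, -0.0, -1.0]]
ft_force: [0.7, 1.1, -0.7]
grip_width: -0.0005
gripper_force: 0.0
```

```bash
python3 st.py 40 50 58; python3 - <<'E'
from h import *
import cv2
a=cv2.resize(get_image("top")[100:190,150:260],None,fx=3.6,fy=3.6,interpolation=cv2.INTER_CUBIC)
b=cv2.resize(get_image("side")[120:210,235:320],None,fx=4.6,fy=4.6,interpolation=cv2.INTER_CUBIC)
a=cv2.copyMakeBorder(a,0,b.shape[0]-a.shape[0],0,0,0)
cv2.imwrite("pics/c4.png",cv2.hconcat([a,b]))
p=observe()["position"];print("tip px in picture",(proj("side",p)-[235,120])*4.6+[a.shape[1],0])
E
```

```text
t 10.4 press mm [ 41.3  49.7 127.8] f [ 0.7  1.1 -0.7] w -0.0005027555383518797
turn needed [-0.     0.001  0.009]
offset [0.03 0.01 1.75]
tip px in picture [[526.25390887 171.39466338]]
```

View pics/c4.png

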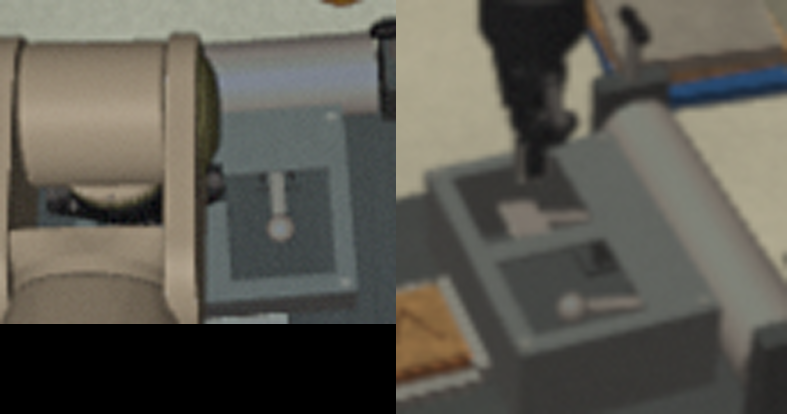

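The shut fingertips (528,178) sit above the left window, where the calibration predicts, with the paddle below at (530,217). Going down.

Emit:
drive_tool(offset=[[0.02, 0, 0.25], [0, 0, 0.25], [0, 0, 0.2], [0, 0, 0.1], [0, 0, 0.1], [0, 0, 0.1], [0, 0, 0.1], [0, 0, 0.1], [0, 0, 0.1], [0, 0, 0.1]], turn=[[0, 0, 0], [0, 0, 0], [0, 0, 0], [0, 0, 0], [0, 0, 0], [0, 0, 0], [0, 0, 0], [0, 0, 0], [0, 0, 0], [0, 0, 0]], hand=[0, 0, 0, 0, 0, 0, 0, 0, 0, 0])

```text
time_s: 11.75
position: [0.6605, 0.1515, 0.0715]
tool_rot: [[-0.994, -0.108, -0.0], [-0.108, 0.994, -0.0], [0.0, -0.0, -1.0]]
ft_force: [-2.7, -0.9, 4.6]
grip_width: 0.0001
gripper_force: 2.2
```

```bash
python3 st.py 40 50 58
```

```text
t 11.75 press mm [40.3 49.7 71.5] f [-2.7 -0.9  4.6] w 5.468822603578793e-05
turn needed [-0.    -0.003  0.009]
offset [0.01 0.01 0.34]
```

The lever is moving under about 4.6 N; I'll continue to its stop.

Emit:
drive_tool(offset=[[0, 0, 0.08], [0, 0, 0.08], [0, 0, 0.08], [0, 0, 0.06], [0, 0, 0.05], [0, 0, 0.03], [0, 0, 0.03], [0, 0, 0], [0, 0, 0], [0, 0, 0]], turn=[[0, 0, 0], [0, 0, 0], [0, 0, 0], [0, 0, 0], [0, 0, 0], [0, 0, 0], [0, 0, 0], [0, 0, 0], [0, 0, 0], [0, 0, 0]], hand=[0, 0, 0, 0, 0, 0, 0, 0, 0, 0])

```text
time_s: 13.0
position: [0.6616, 0.1517, 0.0599]
tool_rot: [[-0.994, -0.108, 0.005], [-0.108, 0.994, 0.0], [-0.005, -0.0, -1.0]]
ft_force: [-10.7, -1.5, 30.3]
grip_width: -0.0002
gripper_force: 16.0
```

```bash
python3 st.py 40 50 58
```

```text
t 13.0 press mm [41.3 49.7 59.9] f [-10.7  -1.5  30.3] w -0.00016744813234333163
turn needed [-0.005  0.048  0.011]
offset [0.03 0.01 0.05]
```

Hard against its stop at 30 N. I'll withdraw straight up, then retreat.

Emit:
drive_tool(offset=[[0, 0, -0.2], [0, 0, -0.4], [0, 0, -0.6], [0, 0, -0.8], [0, 0, -0.9], [0, 0, -0.9], [0.8, 0, 0], [0.9, 0, 0], [0.9, 0, 0], [0.9, 0, 0]], turn=[[0, 0, 0], [0, 0, 0], [0, 0, 0], [0, 0, 0], [0, 0, 0], [0, 0, 0], [0, 0, 0], [0, 0, 0], [0, 0, 0], [0, 0, 0]], hand=[0, 0, 0, 0, 0, 0, 0, 0, 0, 0])

```text
time_s: 14.25
position: [0.5204, 0.1363, 0.2075]
tool_rot: [[-0.994, -0.108, 0.0], [-0.108, 0.994, 0.0], [-0.0, -0.0, -1.0]]
ft_force: [-0.2, 0.6, -0.2]
grip_width: -0.0001
gripper_force: 0.0
```

Emit:
drive_tool(offset=[[0.9, 0, 0], [0.9, 0, 0], [0.9, 0, 0], [0.5, 0, 0], [0, 0, 0], [0, 0, 0], [0, 0, 0], [0, 0, 0], [0, 0, 0], [0, 0, 0]], turn=[[0, 0, 0], [0, 0, 0], [0, 0, 0], [0, 0, 0], [0, 0, 0], [0, 0, 0], [0, 0, 0], [0, 0, 0], [0, 0, 0], [0, 0, 0]], hand=[0, 0, 0, 0, 0, 0, 0, 0, 0, 0])

```text
time_s: 15.5
position: [0.3943, 0.1226, 0.2073]
tool_rot: [[-0.994, -0.108, -0.0], [-0.108, 0.994, -0.0], [0.0, 0.0, -1.0]]
ft_force: [-0.2, 0.1, 0.2]
grip_width: 0.0
gripper_force: 0.0
```

```bash
python3 st.py; python3 - <<'E'
from rig import *
import cv2
a=cv2.resize(get_image("top")[120:230,170:270],None,fx=4,fy=4,interpolation=cv2.INTER_CUBIC)
b=cv2.resize(get_image("side")[130:230,210:300],None,fx=4.4,fy=4.4,interpolation=cv2.INTER_CUBIC)
cv2.imwrite("pics/c5.png",cv2.hconcat([a,b]))
E
```

```text
t 15.5 press mm [-227.5   49.4  207.3] f [-0.2  0.1  0.2] w 1.6056027251921897e-05
turn needed [ 0.    -0.001  0.009]
```

View pics/c5.png

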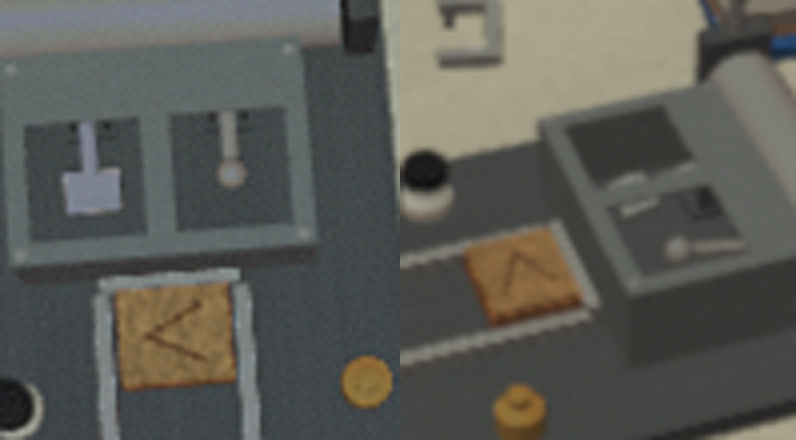

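The paddle is down: it shows low at (92,190) in the top view and partly behind the window bar at (630,195) in the side view. The ball lever at (231,174) is unmoved, the block is flush, and the arm is clear. Handing in.

```bash
python3 -c "
from rig import *
print(env.close_job())"
```

```text
the job is handed in; nothing more can be done
None
```

The job is handed in (no verdict came back): the last pictures show the block flush against the stop bar, the paddle lever fully down, the ball lever unmoved and the arm clear, after about 16 s of the 45 s allowed.

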